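# Move the picking caddy to the folding hook across the rail

### The job

The end of the bench rail where the small steel caddy hangs has to be cleared: fold the other, empty hook fully down, hang the caddy there by its wooden bar, resting in the dips of both arms, and fold the hook it came from up flat against its plate. Keep the caddy upright, lower it into the dips before you let go of it, and leave everything else on the bench where it stands.

Things in the scene. Friction and masses are not known exactly. Their poses are not given: they have to be found in the camera images.
- caddy_bar (a point): Centre of the caddy's wooden grip bar, 16 x 16 mm and 140 mm long along the caddy's y. The caddy is an open sheet-steel box 90 x 150 x 55 mm (its x, y, z; 0.3 to 0.65 kg, bolts in it); two end straps 26 mm wide carry the bar, its centre 130 mm above the underside, 67 mm free below it, where the arms pass. It starts hanging level on hook_1, its y along the rail. z is its up.
- hook_1: Hook that carries the caddy at the start, on the left or right half of the rail. Origin: middle of its hinge axis, 195 to 215 mm above the bench. y runs along rail and hinge, x into the rail, whose face is 20 mm behind the hinge, z up. A steel plate 46 mm wide stands on that face, 38 mm below to 88 mm above the hinge, 5 mm thick; a stop ledge 92 mm wide lies just under the hinge.
- hook_2: The other hook, of the same make, size and axes as hook_1, empty and folded up at the start, on the other half of the rail; it is to carry the caddy. A caddy seated in its dips has the bar's centre 65 mm (give or take 9) from the hinge towards the robot (own -x) and 4 mm above the hinge.
- arms_1 (a joint): Angle of hook_1's pair of arms, rad: 0 = folded up flat before the plate, 1.57 = fully down, level, against the stop. The hinge is stiff: the arms stay where they are left (0.14 N m, about 2 N at the tips). Starts at 1.57, loaded with the caddy.
- arms_2 (a joint): Angle of hook_2's pair of arms, same sense and stiffness. Starts folded up or slightly ajar, 0 to 0.3.
- seat_1 (a point): Point midway between hook_1's two arms, level with the middle of their dips; moves with the arms. The arms are 8 mm round rods 38 mm either side of it along y, one part. Fully down each runs from the hinge towards the robot: level for 30 mm, a level dip 8 mm lower from 48 to 82 mm, then up to its tip 100 mm out and 12 mm above the hinge (centre lines).
- seat_2 (a point): The same point of hook_2: 65 mm from the hinge along the arms, in the dip. With the arms folded up it stands 65 mm above the hinge and 8 mm nearer the robot, the rods upright 38 mm either side of it along y, their tips 100 mm above the hinge and bent 12 mm from it towards the rail.
- rail: Fixed steel channel 904 mm long, 165 to 245 mm above the bench, posts 310 mm tall at its ends. Origin on the bench below the middle of its front face; x into it, y along it. At its middle a fixed tape roll 100 mm across (128 to 228 mm above the bench) on a peg reaching 80 mm towards the robot; above, a fixed lamp head 150 mm wide, 385 to 420 mm up, reaching 55 mm out.
- spray_can: Bystander: white can, 60 mm in diameter, 150 mm tall. Origin: centre of the underside.
- wrap_roll: Bystander: roll of stretch film standing on end, 74 mm in diameter, 85 mm tall. Origin: centre of the underside.
- carton: Bystander: small closed carton 90 x 110 x 85 mm. Origin: centre of the underside.
- parts_bin: Bystander: low open grey bin 100 x 130 x 45 mm. Origin: centre of the underside.
- tape_measure: Bystander: tape measure 66 x 50 x 36 mm. Origin: centre of the underside.
- cutter: Bystander: box cutter lying flat, 155 mm long, 20 mm high. Origin: near its middle, on the bench.
- padlock: Bystander: brass padlock lying flat, 85 mm long, 22 mm high. Origin: centre of its case's underside.
Things that resemble listed ones, but are neither listed nor needed, are in the scene too. Leave any pink or purple look-alike of the part that bears caddy_bar alone.

How it is judged:
On the way, in this order (a step that is already met when the one before it is completed fails the run):
1. the empty hook is folded fully down (value of joint arms_2 above 1.45 rad), for 0.2 s.
2. the caddy is lowered into the dips, still held (bar less than 10 mm above its seat) (x of caddy_bar in the frame of hook_2 between -0.085 and -0.045 m and y of caddy_bar in the frame of hook_2 between -0.03 and 0.03 m and z of caddy_bar in the frame of hook_2 between -0.004 and 0.014 m and contact force between caddy and the fingers above 1 N), for 0.05 s.
3. the caddy hangs on that hook by its bar, let go (x of caddy_bar in the frame of hook_2 between -0.085 and -0.045 m and y of caddy_bar in the frame of hook_2 between -0.03 and 0.03 m and z of caddy_bar in the frame of hook_2 between -0.004 and 0.012 m and contact force between caddy and hook_2 above 1.5 N and contact force between caddy and the fingers below 0.1 N and value of joint arms_2 above 1.45 rad), for 0.3 s.
At the end, for the whole second after the job is handed in: The caddy hangs let go and upright (0.15 rad) on hook_2: bar centre 45 to 85 mm out from the hinge, within 30 mm of the hook's middle, -4 to 12 mm above the hinge; hook_2's arms fully down (above 1.45 rad), hook_1's folded flat (below 0.12 rad) (all of step 3 and value of joint arms_1 below 0.12 rad and angle between caddy_bar's own z axis and vertical below 0.15 rad); the robot touches nothing.
It fails at once if anything standing on the bench is shifted by more than 30 mm (distance of any of spray_can, wrap_roll, carton, parts_bin, tape_measure, cutter, padlock from where it was at the start of the episode above 0.03 m).
It fails at once if the caddy is tipped by more than 35 degrees (angle between caddy_bar's own z axis and vertical above 0.61 rad).
It also fails if it takes over 72 s, if anything falls off the work surface, if the arm or the gripper's body presses on something with over 40 N, if the wrist force passes 120 N, or if a joint passes its speed limit or range.

### The arm

A 6-joint arm with a two-finger parallel gripper is mounted at the origin on the work surface. World frame = base frame: x ahead of the robot, y to its left, z up, the work surface at z = 0. Lengths are in m, angles in rad, forces in N, time in s.
With the tool pointing down it reaches from about 0.35 to 0.775 m from the base axis. Payload 7.3 kg.
Tool frame: the origin (TCP) lies at the very end of the fingers, on their centre line; the grasp point (between the pads) lies 19 mm behind it (robot.hold_point_z is the distance from the TCP to the grasp point, in m); y points along the fingers, z is the direction in which the jaws open and shut, and the axes are right-handed (so a half turn about y gives the same grasp; the last joint's range is limited). The gripper opens to 92 mm and grips with 3 to 60 N. Pads are 19 mm wide; open, the fingers measure 130 mm over their backs; the gripper's body (75 mm by 190 mm) begins 47 mm behind the grasp point.
Start: joints at [1.113, 0.342, 1.524, -0, 1.275, -0.146], TCP at [0.161, 0.5, 0.227] pointing down, gripper open.
Joint ranges: [-2.53, 2.53], [-0.77, 2.02], [0.04, 2.7], [-1, 4.14], [0.28, 2.66], [-3.11, 3.11]. Speed limits (rad/s): [2.57, 2.57, 3.14, 3.14, 3.14, 3.14].

### API

Orientations are given as [roll, pitch, yaw] about the fixed x, y, z axes, in that order (R = Rz(yaw) Ry(pitch) Rx(roll)).
In Python, from cell import robot gives the robot as it stands.
- The arm moves only by the shell command python3 -m crank 'ROWS' [OPENING] [FORCE]. ROWS is a JSON object of lists of equal length, an entry for each row: "xyz": the shift along the tool's x, y, z in cm, a list of three; "roll": the turn about the tool's y in degrees. A call has 1 to 20 rows; each row shifts and turns the commanded pose from where the row before left it, along the tool's axes as they then stand; what a row does not reach is not made up. A row lasts 1/10 s, in which the tool goes at most 50 mm and 8.59 degrees, less where a joint would pass 70% of its speed; a pose out of reach is approached as far as the arm can. A call is refused whole if a number of a shift passes 5 or a number of a turn 8.59, either way. A call with a gripper value outside its range is refused whole. OPENING is the gripper command: -1 is fully open, 1 is shut, values between are in proportion, set as the call begins (- or left out, the last holds). The fingers move at their own pace and stop on an object; FORCE is the grip in N (left out, the last holds). Time passes only in rows, so rows that do not move let the fingers close. It gives the time, the measured TCP pose, the force and the opening at its end, in the units of the state.
- robot.observe(): the state, without advancing time (a new reading comes with each control period).
- robot.read_camera(name): name is "scene" or "top" or "wrist"; returns the picture (480x640x3 uint8, red, green, blue); there is no depth.
- robot.calibration(name): a dict with "intrinsics" (3x3 intrinsics, pixels), "pose" (4x4, takes a point from camera to world coordinates). Camera axes: x right, y down, z forward; pixel columns grow to the right and rows downward; lengths in m; the calibration is good to about 2 mm. A picture is of the moment at which its call begins: read the wrist's pose just before it. calibration takes no time and is no camera call; for the wrist camera it gives the pose at the moment of the call.
- robot.hand_in(): hands the job in, once; it reports no verdict.
The state is a dict: "time": time; "qpos": joint angles; "qvel": joint speeds; "joint_efforts": joint torques, N m; "tool_pos": TCP position; "tool_rot": TCP orientation; "contact_force": force on the tool from outside, world axes, zero at the start; "torque": the same for the moment, N m; "opening": finger opening in m.
Only numpy, scipy, OpenCV 4.12 (cv2) and the standard library are available. Lean on these libraries where they do the work, as an engineer would, in place of code of your own. Each camera call takes 0.05 s, during which the arm holds its last target.

## Working session

There is one attempt and no reset: what is moved stays moved. The work goes in short steps, Python scripts to look and compute and a shell command to move; the robot and the scene stay as the last step left them, time stands still between calls to the robot, and variables do not carry over. Pictures are saved under pics/ and viewed, and the job is handed in when it is done.

```bash
mkdir -p pics; ls
python3 - <<'E'
from cell import robot
import cv2,numpy as np
s=robot.observe();print(s)
for n in("scene","top","wrist"):
    c=robot.calibration(n);print(n,c['intrinsics'].tolist(),np.round(c['pose'],4).tolist())
    im=robot.read_camera(n);cv2.imwrite(f'pics/{n}0.png',im[:,:,::-1])
E
```

```text
pics
{'time': 0.0, 'qpos': array([ 1.11299910e+00,  3.42734990e-01,  1.52501960e+00,  1.52663214e-05,
        1.27540210e+00, -1.46035936e-01]), 'qvel': array([-8.70298469e-05, -1.81271007e-03, -4.81434597e-04,  6.02529448e-04,
       -1.33248902e-03,  1.23213565e-03]), 'joint_efforts': array([ 1.09279325e-03, -4.31231153e+01, -2.44227058e+01,  7.18763703e-02,
        5.58150513e-02, -2.09240366e-04]), 'tool_pos': array([0.16084566, 0.49932379, 0.2260377 ]), 'tool_rot': array([-1.57234159e+00,  2.42036559e-04, -3.11765938e-01]), 'contact_force': array([-0.51283757,  0.38904099, -0.52402395]), 'torque': array([ 0.01696891, -0.01628268, -0.00847768]), 'opening': 0.09200061287650847}
scene [[559.1627334893602, 0.0, 320.24809831819056], [0.0, 559.1627334893602, 243.2667387374257], [0.0, 0.0, 1.0]] [[-0.9684, 0.1845, -0.1678, 0.6559], [0.249, 0.751, -0.6116, 0.706], [0.0132, -0.634, -0.7732, 1.0961], [0.0, 0.0, 0.0, 1.0]]
top [[594.5864731586513, 0.0, 313.86174120795926], [0.0, 594.5864731586513, 234.70622332962262], [0.0, 0.0, 1.0]] [[0.0145, -0.9957, 0.091, 0.3402], [-0.9998, -0.0155, -0.0107, -0.006], [0.0121, -0.0909, -0.9958, 1.4103], [0.0, 0.0, 0.0, 1.0]]
wrist [[371.23525549307067, 0.0, 327.4034500339261], [0.0, 371.23525549307067, 240.84551013297795], [0.0, 0.0, 1.0]] [[0.3061, 0.9092, 0.2822, 0.0838], [0.952, -0.2918, -0.0924, 0.5254], [-0.0017, 0.2969, -0.9549, 0.3834], [0.0, 0.0, 0.0, 1.0]]
```

View pics/scene0.png

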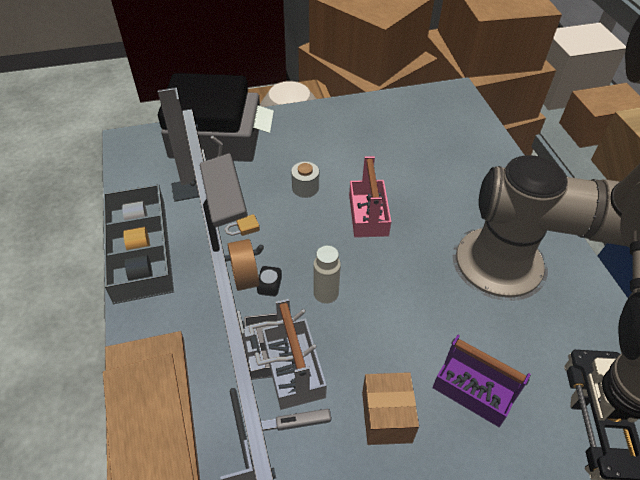

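View pics/top0.png

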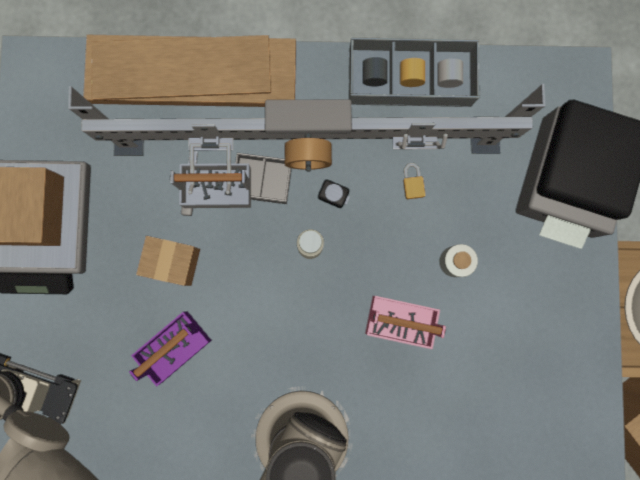

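View pics/wrist0.png

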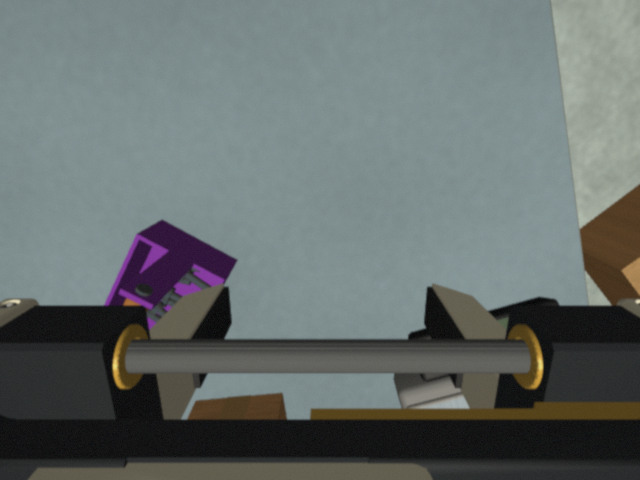

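The caddy hangs on the left half (+y), top view about (208,180). The empty hook is at about (420,140). The pink box (405,322) and the purple box (170,350) are look-alikes standing on the bench. I'll confirm this in enlarged crops.

Run:
```python
import cv2
def crop(src,x0,y0,x1,y1,f,out):
    im=cv2.imread(src)[y0:y1,x0:x1];cv2.imwrite(out,cv2.resize(im,None,fx=f,fy=f,interpolation=cv2.INTER_CUBIC))
crop('pics/top0.png',160,110,300,215,5.7,'pics/t_h1.png')
crop('pics/top0.png',370,110,510,215,5.7,'pics/t_h2.png')
crop('pics/scene0.png',215,280,355,420,4.2,'pics/s_h1.png')
crop('pics/scene0.png',150,80,300,270,3.1,'pics/s_h2.png')
```

```text
(no output)
```

View pics/t_h1.png

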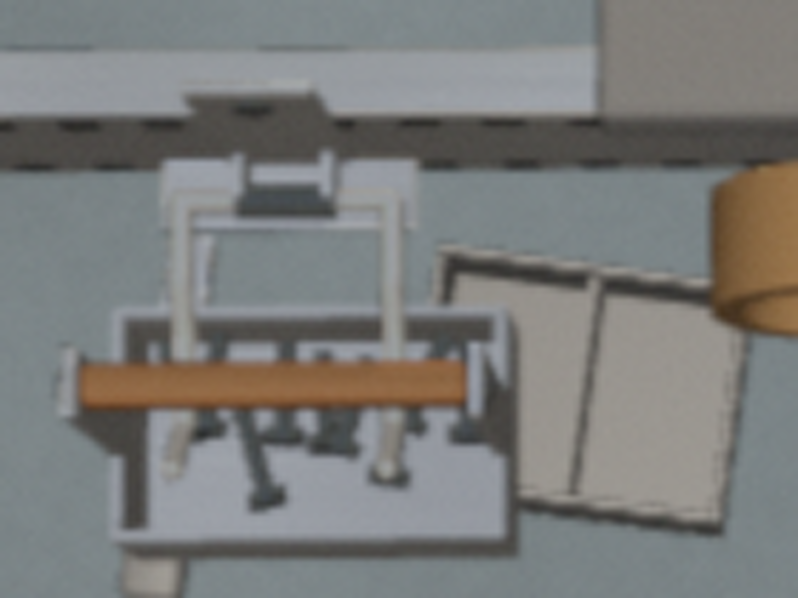

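View pics/t_h2.png

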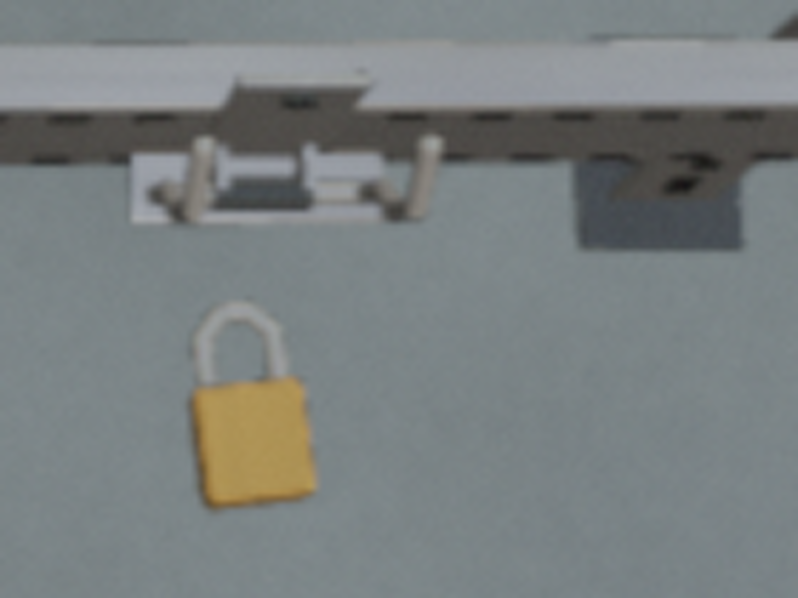

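View pics/s_h1.png

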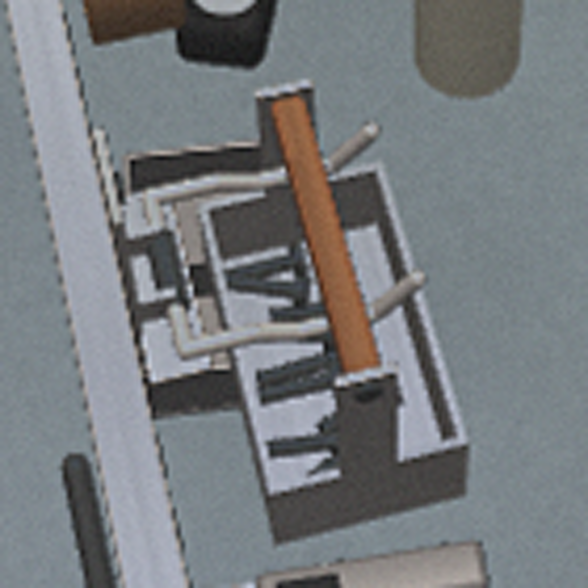

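View pics/s_h2.png

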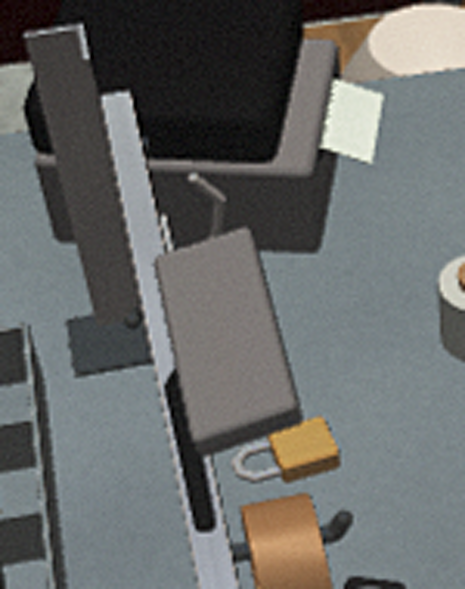

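```bash
cat > h.py <<'E'
from cell import robot
import numpy as np
def ray(n,u,v):
    c=robot.calibration(n);K=np.array(c['intrinsics']);P=np.array(c['pose'])
    d=P[:3,:3]@np.linalg.solve(K,[u,v,1]);return P[:3,3],d
def atz(n,u,v,z):
    o,d=ray(n,u,v);return o+d*(z-o[2])/d[2]
def tri(a,b):
    (o1,d1),(o2,d2)=ray(*a),ray(*b)
    s=np.linalg.lstsq(np.stack([d1,-d2],1),o2-o1,rcond=None)[0]
    p,q=o1+s[0]*d1,o2+s[1]*d2;return (p+q)/2,np.linalg.norm(p-q)
def T1(x,y):return('top',160+x/5.7-.4,110+y/5.7-.4)
def T2(x,y):return('top',370+x/5.7-.4,110+y/5.7-.4)
def S1(x,y):return('scene',215+x/4.2-.4,280+y/4.2-.4)
def S2(x,y):return('scene',150+x/3.1-.4,80+y/3.1-.4)
E
python3 - <<'E'
from h import *
np.set_printoptions(precision=4,suppress=True)
print('bar +y end',tri(T1(80,386),S1(360,373)))
print('bar -y end',tri(T1(467,383),S1(290,97)))
print('tip+y',tri(T1(173,468),S1(417,280)),'tip-y',tri(T1(390,470),S1(372,130)))
print('rail edge',[atz(*T1(0,118),.245),atz(*T2(798,105),.245),atz('top',82,132,.245),atz('top',531,128,.245)])
print('ledge1',[atz(*T1(162,228),.2),atz(*T1(415,228),.2)])
print('ledge2',[atz(*T2(131,222),.2),atz(*T2(383,222),.2)])
print('h2 tips',[atz(*T2(204,145),.305),atz(*T2(430,143),.305)],tri(T2(430,143),S2(193,178)))
print('bends',[atz(*T2(193,210),.285),atz(*T2(418,208),.285)],tri(T2(418,208),S2(220,200)))
print('tape measure',atz('top',334,192,.036),'can',atz('top',311,242,.15),'padlock',atz('top',415,185,.02))
E
```

```text
bar +y end (array([0.565 , 0.2683, 0.2087]), np.float64(0.0038378474836349343))
bar -y end (array([0.5664, 0.1301, 0.2117]), np.float64(0.0008054114293169446))
tip+y (array([0.5337, 0.2338, 0.2129]), np.float64(0.0007521535688797539)) tip-y (array([0.5346, 0.1565, 0.2126]), np.float64(0.0014110635305486397))
rail edge [array([0.6509, 0.292 , 0.245 ]), array([ 0.668 , -0.4087,  0.245 ]), array([0.6447, 0.4457, 0.245 ]), array([ 0.6688, -0.4519,  0.245 ])]
ledge1 [array([0.6232, 0.2434, 0.2   ]), array([0.6248, 0.1519, 0.2   ])]
ledge2 [array([ 0.6328, -0.1798,  0.2   ]), array([ 0.6344, -0.2718,  0.2   ])]
h2 tips [array([ 0.634, -0.189,  0.305]), array([ 0.636 , -0.2645,  0.305 ])] (array([ 0.6371, -0.2652,  0.3028]), np.float64(0.0010519135300000465))
bends [array([ 0.6168, -0.1886,  0.285 ]), array([ 0.6188, -0.265 ,  0.285 ])] (array([ 0.621 , -0.2667,  0.2784]), np.float64(0.0011520635248502328))
tape measure [ 0.5667 -0.0665  0.036 ] can [ 0.4397 -0.0138  0.15  ] padlock [ 0.5893 -0.2591  0.02  ]
```

The caddy is the grey box at (208,180). It is the only one hanging on arms, while the pink and purple ones stand on the bench. The crops show hook_1 at y≈0.195 with its arms down, and hook_2 at y≈-0.228 with its arms about 0.18 rad ajar. First I'll go to hook_2 along an arc round the base.

```bash
python3 -m crank '{"xyz":[[0,-4,0],[0,-4,0],[0,-4,0],[3.3,0,-3],[3.3,0,-3],[3.3,0,-3],[3.3,0,-3],[3.3,0,-3],[3.3,0,-3],[3.3,0,-3],[0.2,0,-4.7],[0.2,0,-4.7],[0.2,0,-4.7],[0.2,0,-4.7],[0.2,0,-4.7],[0.2,0,-4.7]],"roll":[-6.5,-6.5,-6.5,0,0,0,0,0,0,0,0,0,0,0,0,0]}' -0.1 20
cat >> h.py <<'E'
def go(t,yaw=None):
    s=robot.observe();p=s['tool_pos'];w=s['tool_rot'][2];d=np.array(t)-p
    print('pos',p.round(4),'rot',s['tool_rot'].round(3),'f',s['contact_force'].round(1),'op',round(s['opening'],4),'t',s['time'])
    c,n=np.cos(w),np.sin(w);print('shift cm',(100*np.array([c*d[0]+n*d[1],-d[2],-n*d[0]+c*d[1]])).round(2), '' if yaw is None else ('roll',np.degrees(w-yaw).round(2)))
E
python3 -c "
from h import *
go([.55,-.266,.345],.025)"
```

```text
time: 1.75
tool_pos: [0.4176, 0.013, 0.3467]
tool_rot: [-1.571, -0.0, 0.029]
contact_force: [0.9, -1.3, -0.4]
opening: 0.0507
pos [0.4176 0.013  0.3467] rot [-1.571 -0.     0.029] f [ 0.9 -1.3 -0.4] op 0.0507 t 1.75
shift cm [ 12.44   0.17 -28.27] ('roll', np.float64(0.21))
```

```bash
python3 -m crank '{"xyz":[[1.8,0,-4.1],[1.8,0,-4.1],[1.8,0,-4.1],[1.8,0,-4.1],[1.8,0,-4.0],[1.8,0,-4.0],[1.7,0,-4.0],[0,0,0],[0,0,0]],"roll":[0,0,0,0,0,0,0,0,0]}'
python3 - <<'E'
from h import *
import cv2
go([.622,-.266,.27],.027)
np.save('wp.npy',robot.calibration('wrist')['pose'])
cv2.imwrite('pics/w1.png',robot.read_camera('wrist')[:,:,::-1])
cv2.imwrite('pics/s1.png',robot.read_camera('scene')[:,:,::-1])
E
```

```text
time: 2.65
tool_pos: [0.5509, -0.2661, 0.3452]
tool_rot: [-1.569, 0.002, 0.027]
contact_force: [-0.1, 0.4, 0.1]
opening: 0.0505
pos [ 0.5509 -0.2661  0.3452] rot [-1.569  0.002  0.027] f [-0.1  0.4  0.1] op 0.0505 t 2.65
shift cm [ 7.11  7.52 -0.18] ('roll', np.float64(0.01))
```

View pics/w1.png

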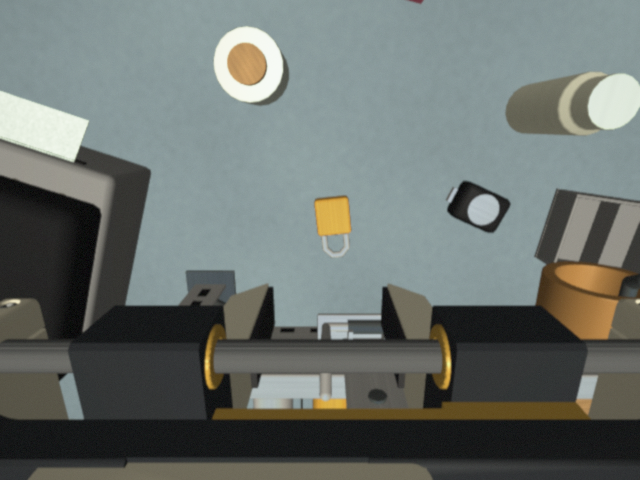

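View pics/s1.png

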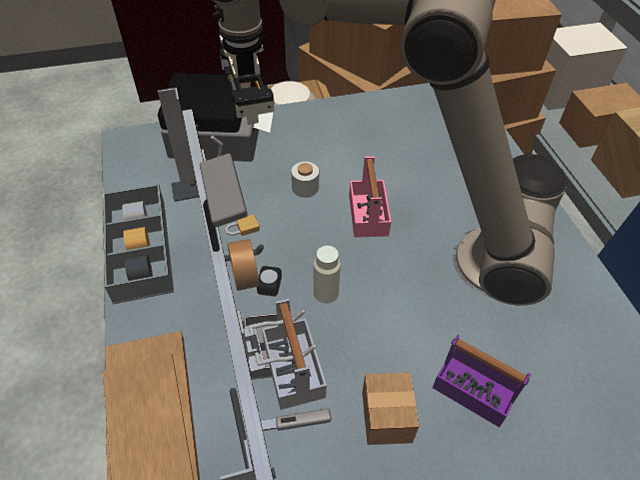

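The wrist view shows the outer rod of hook_2 at (325,370), midway between the open fingers. I'll move forward, descend and grip it.

```bash
python3 -m crank '{"xyz":[[3.5,0,0],[3.5,0,0],[0,2.5,0],[0,2.5,0],[0,2.5,0],[0,0,0],[0,0,0]],"roll":[0,0,0,0,0,0,0]}'
python3 -m crank '{"xyz":[[0,0,0],[0,0,0],[0,0,0],[0,0,0]],"roll":[0,0,0,0]}' 1 15
python3 -c "
from h import *
go([.622,-.266,.27],.027)"
```

```text
time: 3.45
tool_pos: [0.621, -0.2626, 0.2732]
tool_rot: [-1.571, -0.001, 0.03]
contact_force: [0.3, -0.0, 1.4]
opening: 0.0509
time: 3.85
tool_pos: [0.6211, -0.2636, 0.2723]
tool_rot: [-1.571, -0.001, 0.028]
contact_force: [0.3, -0.0, -0.4]
opening: 0.0234
pos [ 0.6211 -0.2636  0.2723] rot [-1.571e+00 -1.000e-03  2.800e-02] f [ 0.3 -0.  -0.4] op 0.0234 t 3.85
shift cm [ 0.08  0.23 -0.24] ('roll', np.float64(0.08))
```

```bash
python3 -m crank '{"xyz":[[0,0,0],[0,0,0],[0,0,0],[0,0,0]],"roll":[0,0,0,0]}' 1 15
python3 -c "
from h import *
go([.622,-.266,.27],.027)"
```

```text
time: 4.25
tool_pos: [0.621, -0.2655, 0.2718]
tool_rot: [-1.574, -0.001, 0.027]
contact_force: [0.5, -5.5, -0.7]
opening: 0.0073
pos [ 0.621  -0.2655  0.2718] rot [-1.574e+00 -1.000e-03  2.700e-02] f [ 0.5 -5.5 -0.7] op 0.0073 t 4.25
shift cm [ 0.09  0.18 -0.06] ('roll', np.float64(0.0))
```

```bash
python3 -m crank '{"xyz":[[-1.2,0.4,0],[-1.1,0.5,0],[-1.0,0.7,0],[-0.9,0.8,0],[-0.8,1.0,0],[0,0,0]],"roll":[0,0,0,0,0,0]}'
python3 -m crank '{"xyz":[[-0.7,1.1,0],[-0.5,1.1,0],[-0.4,1.2,0],[-0.2,1.2,0],[0,1.2,0],[0,0,0],[0,0,0]],"roll":[0,0,0,0,0,0,0]}'
python3 - <<'E'
from h import *
import cv2
go([.553,-.266,.177],.027)
cv2.imwrite('pics/t2.png',cv2.resize(robot.read_camera('top')[90:230,370:510,::-1],None,fx=4,fy=4))
cv2.imwrite('pics/s2.png',robot.read_camera('scene')[:,:,::-1])
E
```

```text
time: 4.85
tool_pos: [0.5701, -0.2667, 0.2376]
tool_rot: [-1.573, 0.0, 0.027]
contact_force: [-0.2, -6.6, -0.1]
opening: 0.0073
time: 5.55
tool_pos: [0.5523, -0.2671, 0.1793]
tool_rot: [-1.573, 0.001, 0.028]
contact_force: [-2.0, -6.2, -1.3]
opening: 0.0074
pos [ 0.5523 -0.2671  0.1793] rot [-1.573e+00  1.000e-03  2.800e-02] f [-2.  -6.2 -1.3] op 0.0074 t 5.55
shift cm [0.07 0.23 0.11] ('roll', np.float64(0.05))
```

View pics/t2.png

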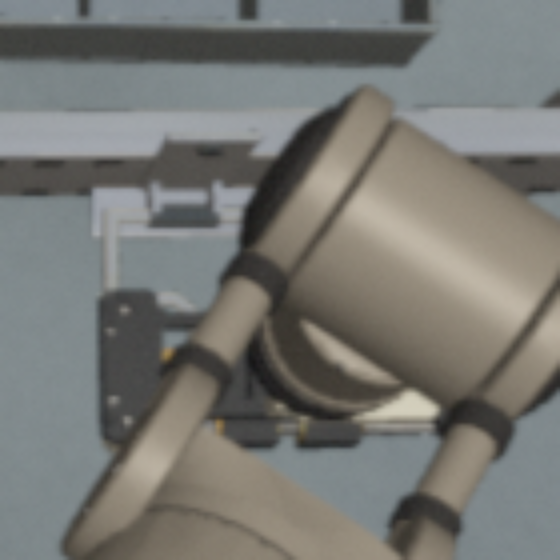

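View pics/s2.png

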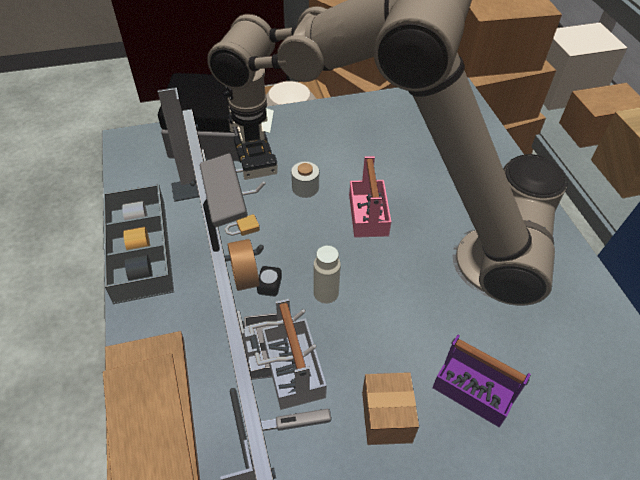

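The arms of hook_2 are now nearly level, with a tip visible at (262,185). I'll press down until they meet the stop.

```bash
python3 -m crank '{"xyz":[[0,0.4,0],[0,0.4,0],[0,0,0],[0,0,0]],"roll":[0,0,0,0]}'
python3 -m crank '{"xyz":[[0,0.4,0],[0,0,0]],"roll":[0,0]}'
```

```text
time: 6.05
tool_pos: [0.5537, -0.2672, 0.1751]
tool_rot: [-1.576, -0.004, 0.028]
contact_force: [-4.2, -2.9, 16.1]
opening: 0.0078
time: 6.25
tool_pos: [0.5545, -0.2673, 0.1718]
tool_rot: [-1.576, -0.006, 0.028]
contact_force: [-2.8, -2.6, 17.1]
opening: 0.0076
```

The stop takes 16 N, so the hook is fully down. I'll release and back off.

```bash
python3 -m crank '{"xyz":[[0,-0.8,0],[0,0,0],[0,0,0],[0,0,0],[0,-2,0],[0,-4,0],[0,-4,0],[-2,-4,1],[-4,-2,4],[-4,0,4],[-4,0,4.5],[0,0,4.5],[0,0,4.5],[0,0,4.5],[0,0,0]],"roll":[0,0,0,0,0,0,0,0,0,0,0,0,0,0,0]}' -0.1 40
python3 - <<'E'
from h import *
import cv2
go([.4,0,.33],.027);print(robot.observe()['qpos'])
t=robot.read_camera('top');cv2.imwrite('pics/top3.png',t[:,:,::-1])
cv2.imwrite('pics/t3.png',cv2.resize(t[110:215,370:510,::-1],None,fx=5.7,fy=5.7,interpolation=2))
s=robot.read_camera('scene');cv2.imwrite('pics/scene3.png',s[:,:,::-1])
cv2.imwrite('pics/s3.png',cv2.resize(s[80:270,150:300,::-1],None,fx=3.1,fy=3.1,interpolation=2))
E
```

```text
time: 7.75
tool_pos: [0.4232, -0.0135, 0.3323]
tool_rot: [-1.569, 0.0, 0.035]
contact_force: [0.4, -1.4, 1.1]
opening: 0.0502
pos [ 0.4232 -0.0135  0.3323] rot [-1.569  0.     0.035] f [ 0.4 -1.4  1.1] op 0.0502 t 7.75
shift cm [-2.27  0.23  1.43] ('roll', np.float64(0.43))
[-0.21476679  0.08294379  1.5685162   0.00192962  1.49083009 -1.82026239]
```

View pics/t3.png

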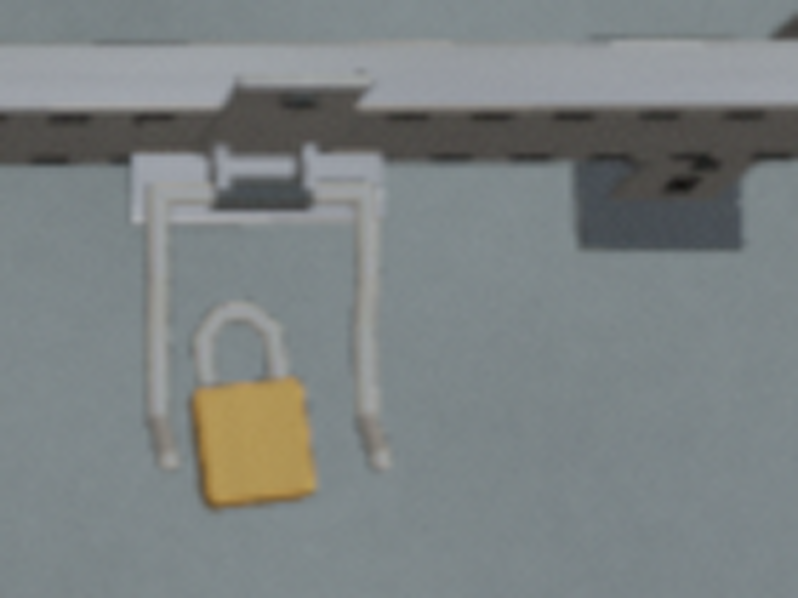

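View pics/s3.png

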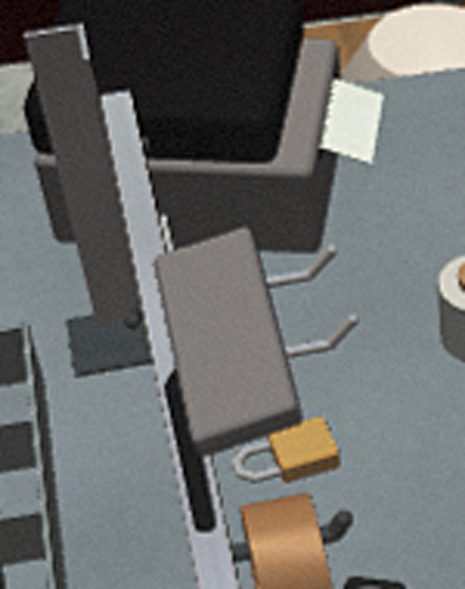

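View pics/scene3.png

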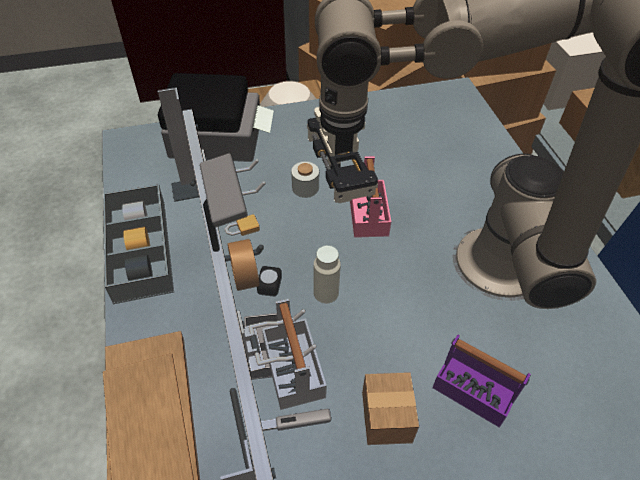

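```bash
python3 - <<'E'
from h import *
np.set_printoptions(precision=4,suppress=True)
print(tri(T2(170,462),S2(354,320)),tri(T2(382,463),S2(333,250)))
print(tri(T1(175,470),S1(418,279)),tri(T1(388,472),S1(373,130)))
E
python3 -m crank '{"xyz":[[0,0,0],[0,0,0],[0,0,0],[0,0,0],[0,0,0],[0,0,0],[0,0,0],[0,0,0],[0,0,0],[0,0,0],[0,0,0],[-4.2,0,0.4],[-4.2,0,0.4],[-4.2,0,0.4],[-4.2,0,0.4],[-4.2,0,0.4],[0,0,0],[0,0,0]],"roll":[8.2,8.2,8.2,8.2,8.2,8.2,8.2,8.3,8.3,8.3,8.2,0,0,0,0,0,0,0]}' -0.5 40
python3 - <<'E'
from h import *
import cv2
go([.548,.199,.26],-1.544)
cv2.imwrite('pics/top4.png',robot.read_camera('top')[:,:,::-1])
cv2.imwrite('pics/wr4.png',robot.read_camera('wrist')[:,:,::-1])
E
```

```text
(array([ 0.543 , -0.1923,  0.2125]), np.float64(0.0007200717288999242)) (array([ 0.5441, -0.2684,  0.213 ]), np.float64(0.001390555132520635))
(array([0.5331, 0.2331, 0.2124]), np.float64(0.0007798987156462841)) (array([0.534 , 0.1571, 0.2131]), np.float64(0.0019046975507338258))
time: 9.65
tool_pos: [0.4403, 0.1918, 0.3316]
tool_rot: [-1.572, -0.001, -1.551]
contact_force: [0.8, 0.9, 0.2]
opening: 0.0687
pos [0.4403 0.1918 0.3316] rot [-1.572e+00 -1.000e-03 -1.551e+00] f [0.8 0.9 0.2] op 0.0687 t 9.65
shift cm [-0.51  7.16 10.78] ('roll', np.float64(-0.38))
```

View pics/top4.png

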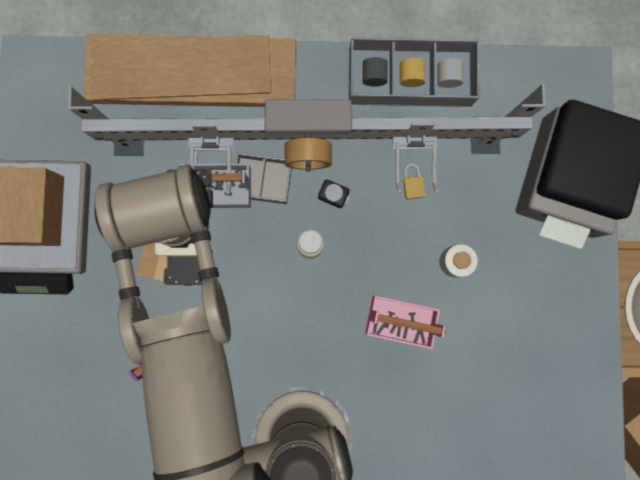

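View pics/wr4.png

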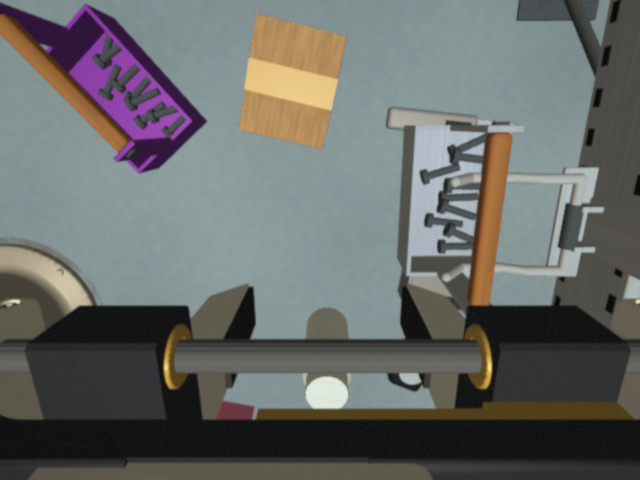

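```bash
python3 -m crank '{"xyz":[[-0.3,0,3.5],[-0.3,0,3.5],[0,0,3.6],[0,3.5,0],[0,3.5,0],[0,0,0],[0,0,0]],"roll":[-0.4,0,0,0,0,0,0]}' -0.5 40
python3 - <<'E'
from h import *
import cv2
go([.548,.199,.19],-1.544)
cv2.imwrite('pics/wr5.png',robot.read_camera('wrist')[:,:,::-1])
cv2.imwrite('pics/s5.png',cv2.resize(robot.read_camera('scene')[220:420,200:400,::-1],None,fx=3,fy=3))
E
```

```text
time: 10.45
tool_pos: [0.5461, 0.1996, 0.2631]
tool_rot: [-1.571, -0.0, -1.546]
contact_force: [-0.1, -0.4, 0.9]
opening: 0.0689
pos [0.5461 0.1996 0.2631] rot [-1.571 -0.    -1.546] f [-0.1 -0.4  0.9] op 0.0689 t 10.45
shift cm [0.06 7.31 0.19] ('roll', np.float64(-0.11))
```

View pics/wr5.png

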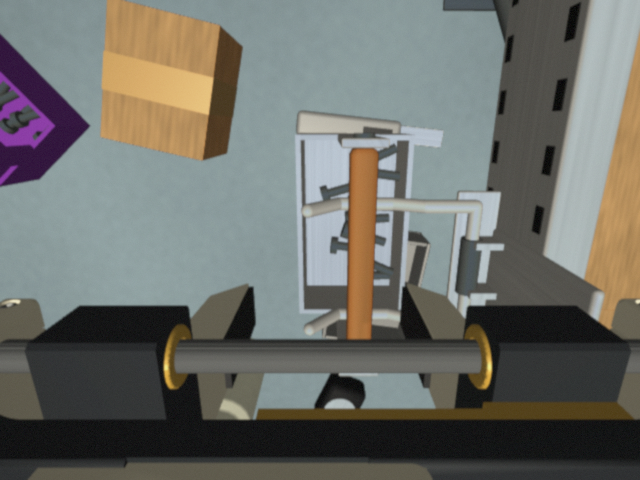

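View pics/s5.png

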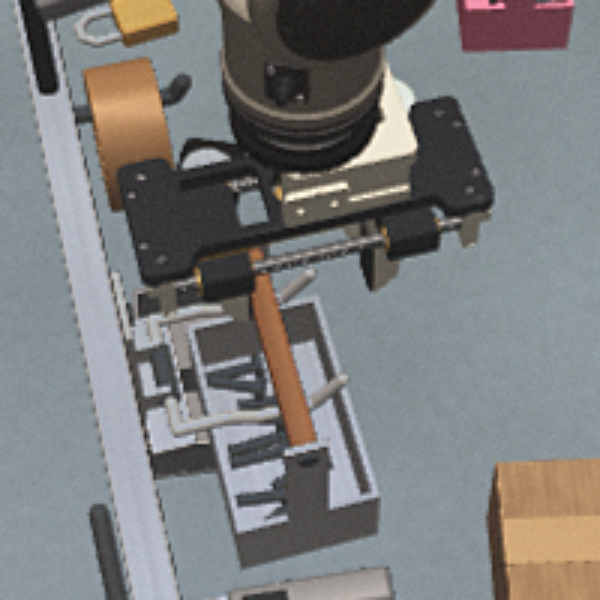

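The bar lies between the open fingers, nearer the rear one, as planned. I'm descending with the gripper centre about 84 mm out from the hinge, so its body clears the plate.

```bash
python3 -m crank '{"xyz":[[0,2,0.1],[0,2,0],[0,1.5,0],[0,0,0]],"roll":[0,0,0,0]}' -0.5 40
python3 -m crank '{"xyz":[[0,1,0],[0,0.8,0],[0,0,0],[0,0,0]],"roll":[0,0,0,0]}' -0.5 40
python3 - <<'E'
from h import *
import cv2
go([.548,.199,.19],-1.544)
cv2.imwrite('pics/wr6.png',robot.read_camera('wrist')[:,:,::-1])
E
```

```text
time: 10.95
tool_pos: [0.5465, 0.2008, 0.2075]
tool_rot: [-1.571, -0.0, -1.544]
contact_force: [0.2, -0.0, -0.2]
opening: 0.0689
time: 11.35
tool_pos: [0.5468, 0.2011, 0.1897]
tool_rot: [-1.57, 0.0, -1.544]
contact_force: [-0.6, -0.0, 0.5]
opening: 0.0689
pos [0.5468 0.2011 0.1897] rot [-1.57   0.    -1.544] f [-0.6 -0.   0.5] op 0.0689 t 11.35
shift cm [ 0.21 -0.03  0.11] ('roll', np.float64(-0.0))
```

View pics/wr6.png

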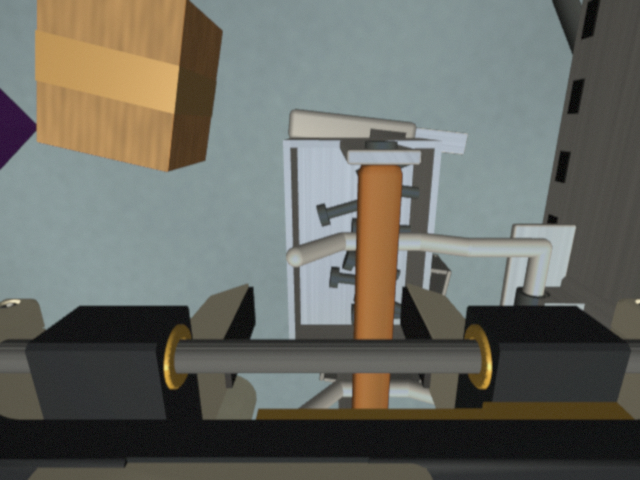

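```bash
python3 -m crank '{"xyz":[[0,0,0],[0,0,0],[0,0,0],[0,0,0],[0,0,0],[0,0,0],[0,0,0],[0,0,0],[0,0,0],[0,0,0]],"roll":[0,0,0,0,0,0,0,0,0,0]}' 1 40
python3 - <<'E'
from h import *
import cv2
go([.548,.199,.19],-1.544)
cv2.imwrite('pics/wr7.png',robot.read_camera('wrist')[:,:,::-1])
E
```

```text
time: 12.4
tool_pos: [0.5565, 0.2012, 0.1942]
tool_rot: [-1.546, 0.003, -1.545]
contact_force: [26.9, 0.2, 5.6]
opening: 0.0156
pos [0.5565 0.2012 0.1942] rot [-1.546  0.003 -1.545] f [26.9  0.2  5.6] op 0.0156 t 12.4
shift cm [ 0.2   0.42 -0.85] ('roll', np.float64(-0.07))
```

View pics/wr7.png

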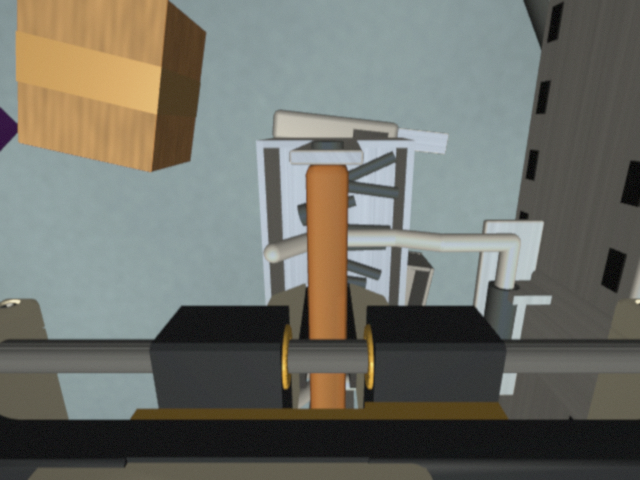

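The bar is gripped with the jaws 15.6 mm apart. I'm lifting it clear of the tips.

```bash
python3 -m crank '{"xyz":[[0,-0.5,0],[0,-1,0],[0,-1,0],[0,-1,0],[0,0,0],[0,0,0]],"roll":[0,0,0,0,0,0]}' 1 45
python3 - <<'E'
from h import *
import cv2
go([.478,.199,.225],-1.544)
cv2.imwrite('pics/wr8.png',robot.read_camera('wrist')[:,:,::-1])
cv2.imwrite('pics/s8.png',cv2.resize(robot.read_camera('scene')[220:420,200:400,::-1],None,fx=3,fy=3))
E
```

```text
time: 13.05
tool_pos: [0.5463, 0.2011, 0.2241]
tool_rot: [-1.572, -0.0, -1.544]
contact_force: [-0.5, 0.3, -5.5]
opening: 0.0156
pos [0.5463 0.2011 0.2241] rot [-1.572 -0.    -1.544] f [-0.5  0.3 -5.5] op 0.0156 t 13.05
shift cm [ 0.02 -0.09 -6.83] ('roll', np.float64(0.01))
```

View pics/wr8.png

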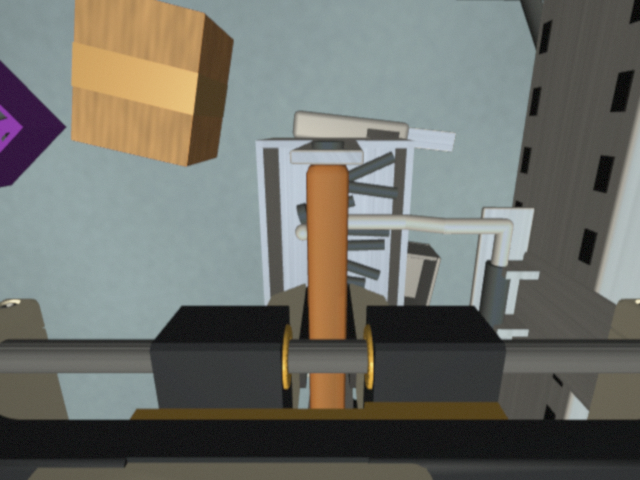

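View pics/s8.png

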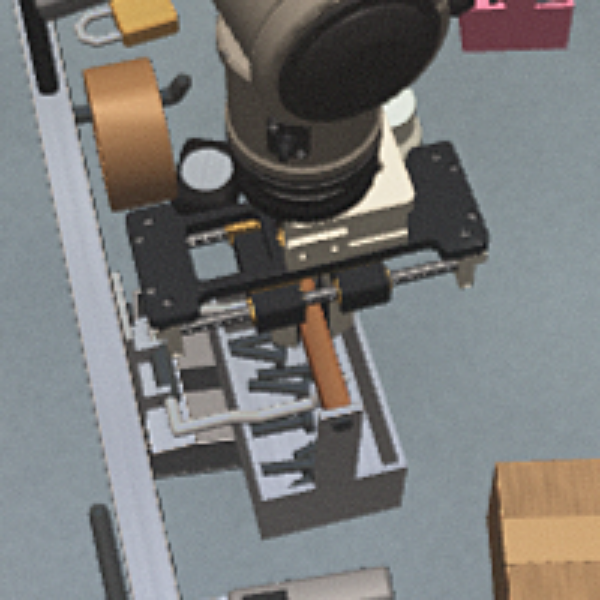

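Held level, with about 5.5 N of weight. I'll draw it out, raise it and carry it across.

```bash
python3 -m crank '{"xyz":[[0,0,-1],[0,0,-2],[0,0,-2],[0,0,-2],[0,0,-1.5],[0,-2,0],[0,-3,0],[0,-3,0],[0,-1,0],[0,0,0]],"roll":[0,0,0,0,0,0,0,0,0,0]}'
python3 -m crank '{"xyz":[[2,0,0],[3,0,0],[3.5,0,0],[3.5,0,0],[3.5,0,0],[3.5,0,0],[3.5,0,0],[3.5,0,0],[3.5,0,0],[3.5,0,0],[3.5,0,0],[3,0,0],[2,0,0],[0.7,0,0],[0,0,0],[0,0,0]],"roll":[0,0,0,0,0,0,0,0,0,0,0,0,0,0,0,0]}'
python3 - <<'E'
from h import *
import cv2
go([.475,-.23,.23],-1.544)
cv2.imwrite('pics/wr9.png',robot.read_camera('wrist')[:,:,::-1])
cv2.imwrite('pics/s9.png',robot.read_camera('scene')[:,:,::-1])
cv2.imwrite('pics/t9.png',robot.read_camera('top')[:,:,::-1])
E
```

```text
time: 14.15
tool_pos: [0.4617, 0.1989, 0.3152]
tool_rot: [-1.568, 0.001, -1.544]
contact_force: [0.3, -1.0, -6.3]
opening: 0.0156
time: 15.75
tool_pos: [0.4727, -0.222, 0.3135]
tool_rot: [-1.572, 0.002, -1.544]
contact_force: [-0.4, 0.5, -5.8]
opening: 0.0154
pos [ 0.4727 -0.222   0.3135] rot [-1.572  0.002 -1.544] f [-0.4  0.5 -5.8] op 0.0154 t 15.75
shift cm [0.81 8.35 0.2 ] ('roll', np.float64(0.03))
```

View pics/wr9.png

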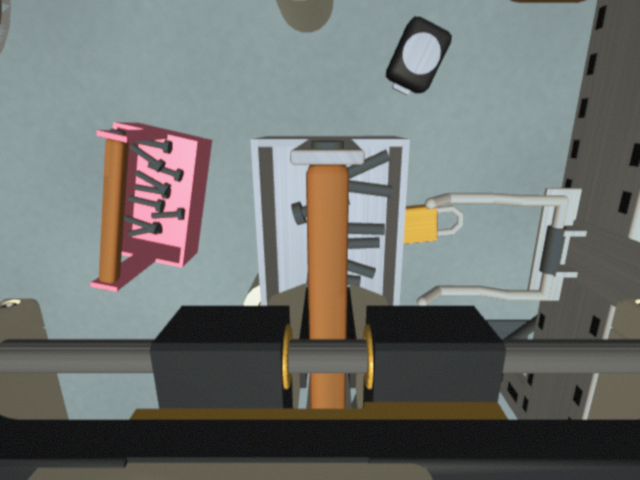

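View pics/s9.png

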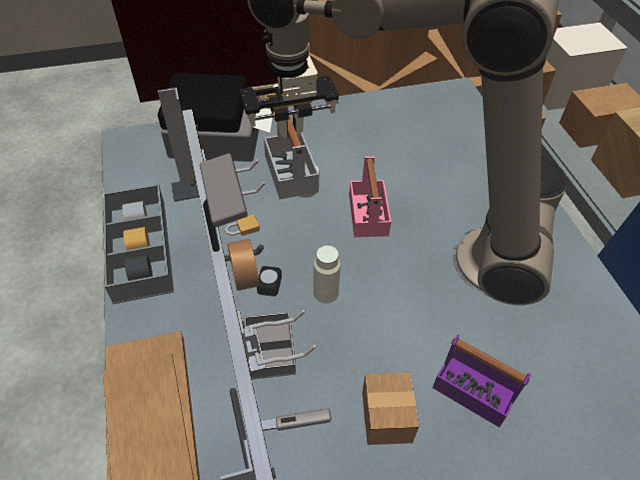

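View pics/t9.png

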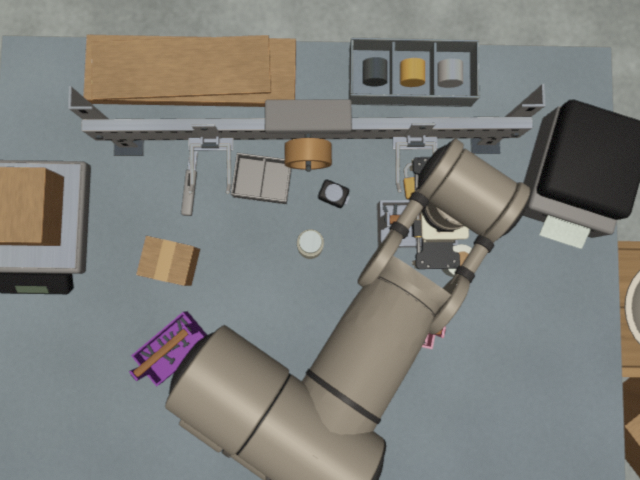

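```bash
python3 -m crank '{"xyz":[[0.3,2,0],[0.2,3,0],[0,2,0],[0,1,0],[0,0.8,0],[0,0,0],[0,0,0]],"roll":[0,0,0,0,0,0,0]}'
python3 - <<'E'
from h import *
import cv2
go([.560,-.227,.225],-1.544)
cv2.imwrite('pics/wr10.png',robot.read_camera('wrist')[:,:,::-1])
cv2.imwrite('pics/s10.png',cv2.resize(robot.read_camera('scene')[80:250,180:380,::-1],None,fx=4,fy=3.5))
E
```

```text
time: 16.6
tool_pos: [0.4737, -0.2282, 0.2273]
tool_rot: [-1.569, -0.001, -1.544]
contact_force: [0.1, -0.3, -5.7]
opening: 0.0156
pos [ 0.4737 -0.2282  0.2273] rot [-1.569e+00 -1.000e-03 -1.544e+00] f [ 0.1 -0.3 -5.7] op 0.0156 t 16.6
shift cm [0.11 0.23 8.64] ('roll', np.float64(0.02))
```

View pics/wr10.png

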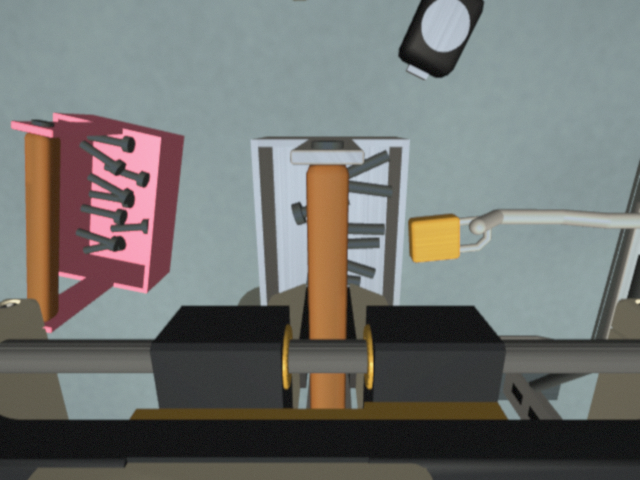

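View pics/s10.png

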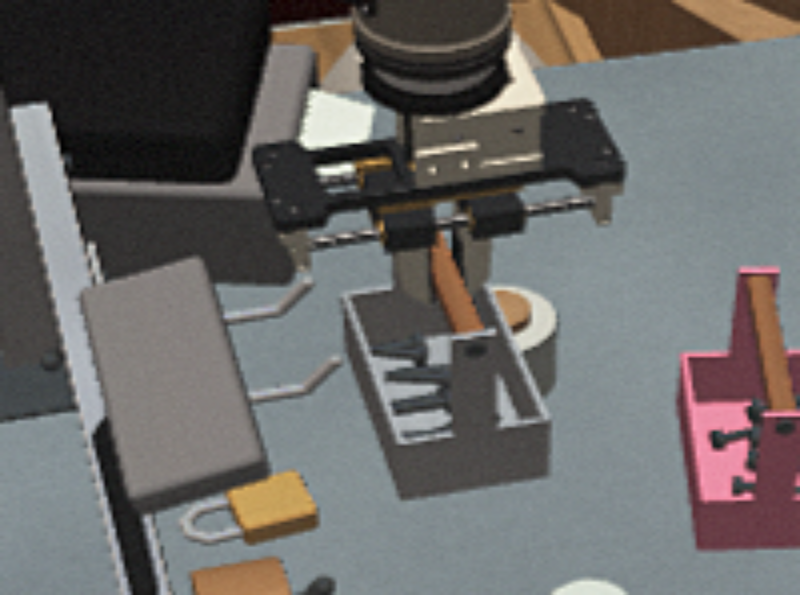

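```bash
python3 -m crank '{"xyz":[[0,0,1.5],[0,0,2],[0,0,2],[0,0,2],[0,0,1.1],[0,0,0],[0,0,0]],"roll":[0,0,0,0,0,0,0]}'
python3 -m crank '{"xyz":[[0,1,0],[0,0.6,0],[0,0,0],[0,0,0]],"roll":[0,0,0,0]}'
python3 - <<'E'
from h import *
import cv2
go([.560,-.227,.195],-1.544)
cv2.imwrite('pics/wr11.png',robot.read_camera('wrist')[:,:,::-1])
cv2.imwrite('pics/s11.png',cv2.resize(robot.read_camera('scene')[80:250,180:380,::-1],None,fx=4,fy=3.5))
E
```

```text
time: 17.4
tool_pos: [0.5588, -0.2258, 0.2265]
tool_rot: [-1.571, -0.0, -1.544]
contact_force: [0.3, -0.8, -5.4]
opening: 0.0157
time: 17.8
tool_pos: [0.5588, -0.2258, 0.2101]
tool_rot: [-1.571, 0.0, -1.544]
contact_force: [-0.2, -0.4, -5.3]
opening: 0.0158
pos [ 0.5588 -0.2258  0.2101] rot [-1.571  0.    -1.544] f [-0.2 -0.4 -5.3] op 0.0158 t 17.8
shift cm [0.12 1.51 0.12] ('roll', np.float64(-0.02))
```

View pics/wr11.png

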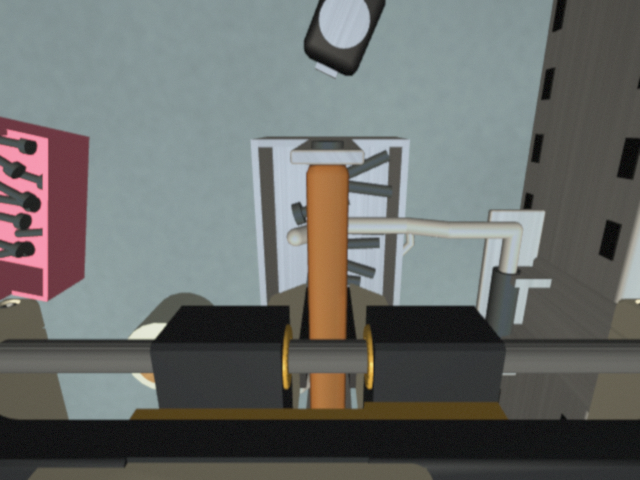

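View pics/s11.png

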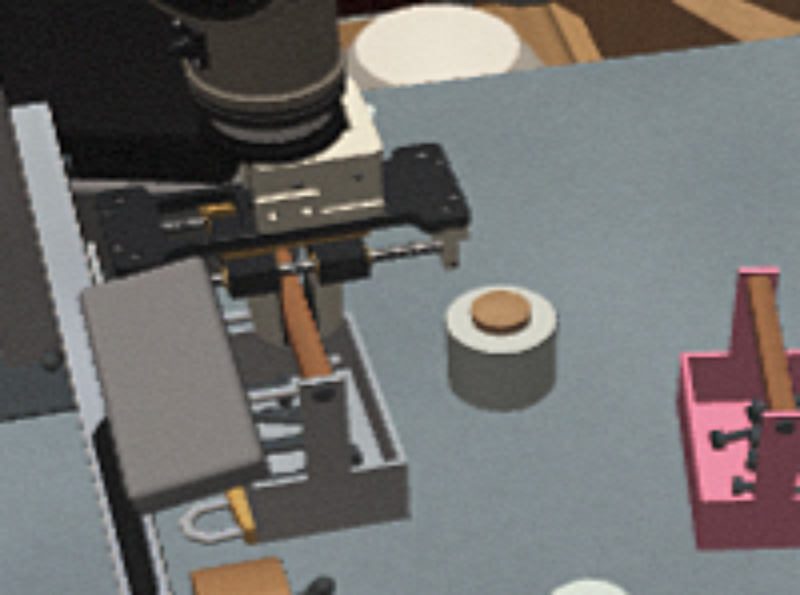

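```bash
python3 -m crank '{"xyz":[[0,0.5,0.2],[0,0.4,0],[0,0,0],[0,0,0]],"roll":[0,0,0,0]}'
python3 -m crank '{"xyz":[[0,0.4,0],[0,0,0],[0,0,0]],"roll":[0,0,0]}'
```

```text
time: 18.3
tool_pos: [0.5617, -0.2258, 0.2015]
tool_rot: [-1.569, -0.0, -1.544]
contact_force: [3.2, 0.6, -4.7]
opening: 0.0155
time: 18.6
tool_pos: [0.5636, -0.2262, 0.1987]
tool_rot: [-1.564, -0.002, -1.544]
contact_force: [9.7, -0.1, -2.0]
opening: 0.0158
```

```bash
python3 -m crank '{"xyz":[[0,0.4,0.2],[0,0,0],[0,0,0]],"roll":[0,0,0]}'
python3 -m crank '{"xyz":[[0,0.4,0.2],[0,0,0],[0,0,0]],"roll":[0,0,0]}'
```

```text
time: 18.9
tool_pos: [0.5668, -0.2263, 0.1951]
tool_rot: [-1.561, -0.003, -1.544]
contact_force: [13.4, -1.3, -3.3]
opening: 0.0155
time: 19.2
tool_pos: [0.5679, -0.2265, 0.1929]
tool_rot: [-1.561, -0.004, -1.544]
contact_force: [2.3, 1.2, 7.5]
opening: 0.0154
```

Run:
```python
from h import *
import cv2
go([.560,-.227,.195],-1.544)
cv2.imwrite('pics/wr12.png',robot.read_camera('wrist')[:,:,::-1])
cv2.imwrite('pics/s12.png',cv2.resize(robot.read_camera('scene')[80:250,180:380,::-1],None,fx=4,fy=3.5))
```

```text
pos [ 0.5679 -0.2265  0.1929] rot [-1.561 -0.004 -1.544] f [2.3 1.2 7.5] op 0.0154 t 19.2
shift cm [ 0.03 -0.21 -0.8 ] ('roll', np.float64(-0.01))
```

View pics/wr12.png

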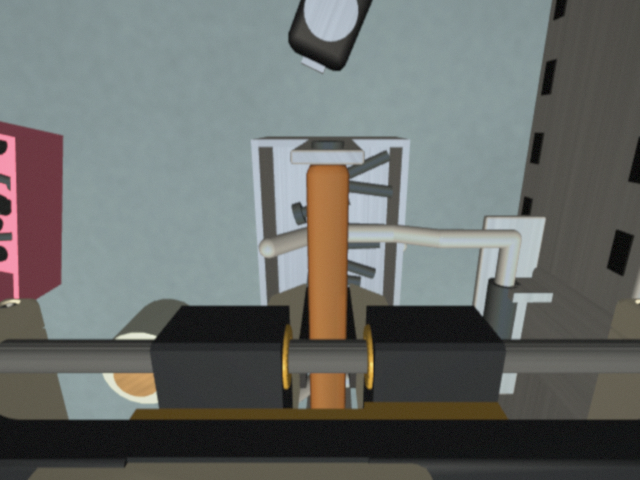

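View pics/s12.png

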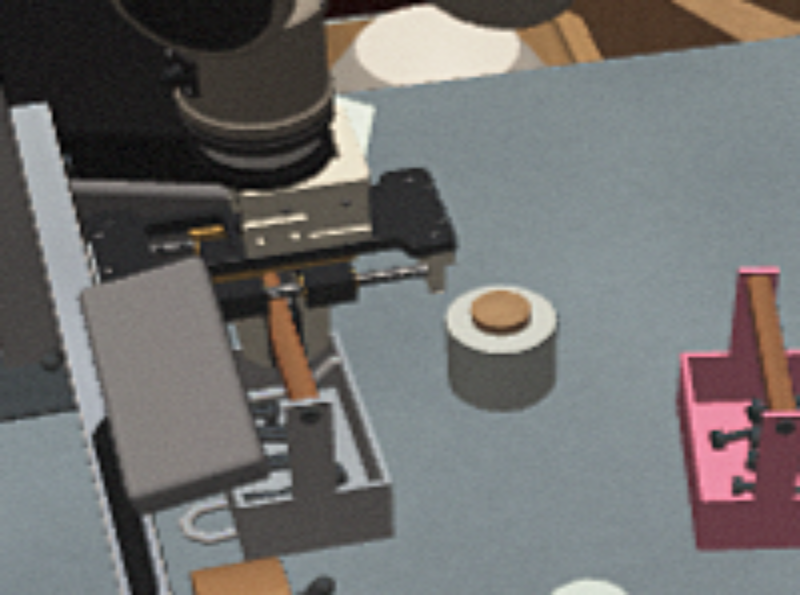

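The bar sits at the foot of the dips and the arms carry the load (+7.5 N). It is still gripped, in the same pose as it left hook_1. I'll ease the jaws open.

```bash
python3 -m crank '{"xyz":[[0,0,0],[0,0,0],[0,0,0],[0,0,0]],"roll":[0,0,0,0]}' 0.45 40
python3 -m crank '{"xyz":[[0,0,-0.2],[0,0,-0.2],[0,0,-0.2],[0,0,0],[0,0,0],[0,0,0],[0,0,0],[0,0,0]],"roll":[0,0,0,0,0,0,0,0]}' -0.5 40
python3 - <<'E'
from h import *
import cv2
go([.560,-.227,.195],-1.544)
cv2.imwrite('pics/wr13.png',robot.read_camera('wrist')[:,:,::-1])
E
```

```text
time: 19.7
tool_pos: [0.566, -0.2262, 0.1907]
tool_rot: [-1.568, -0.002, -1.544]
contact_force: [3.3, -1.8, 6.5]
opening: 0.0253
time: 20.5
tool_pos: [0.5591, -0.2257, 0.1893]
tool_rot: [-1.571, 0.0, -1.544]
contact_force: [0.4, -0.4, 0.0]
opening: 0.0687
pos [ 0.5591 -0.2257  0.1893] rot [-1.571  0.    -1.544] f [ 0.4 -0.4  0. ] op 0.0687 t 20.5
shift cm [ 0.13 -0.57  0.09] ('roll', np.float64(0.0))
```

View pics/wr13.png

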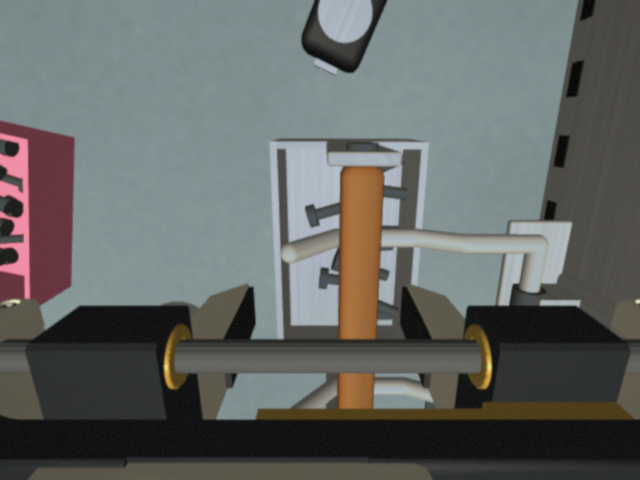

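Released with no force on the tool, and the bar rests in both dips. I'll rise straight up, retreat and check.

```bash
python3 -m crank '{"xyz":[[0,-1,0],[0,-2,0],[0,-3,0],[0,-4,0],[0,-4,0],[0,0,-4],[0,0,-4],[-4.5,0,-2],[-4.5,0,0],[-4.5,0,0],[-4.5,0,0],[-4.5,0,0],[0,0,0],[0,0,0]],"roll":[0,0,0,0,0,0,0,-8.2,-8.2,-8.2,-8.2,-8.2,0,0]}' -0.5 40
python3 - <<'E'
from h import *
import cv2
go([.560,-.227,.195],.027)
t=robot.read_camera('top');cv2.imwrite('pics/t14.png',cv2.resize(t[110:215,370:510,::-1],None,fx=5.7,fy=5.7,interpolation=2))
cv2.imwrite('pics/top14.png',t[:,:,::-1])
s=robot.read_camera('scene');cv2.imwrite('pics/s14.png',cv2.resize(s[80:250,180:380,::-1],None,fx=4,fy=3.5))
E
```

```text
time: 21.95
tool_pos: [0.3912, -0.0183, 0.3306]
tool_rot: [-1.569, -0.002, -0.827]
contact_force: [0.7, -1.5, 0.3]
opening: 0.0688
pos [ 0.3912 -0.0183  0.3306] rot [-1.569 -0.002 -0.827] f [ 0.7 -1.5  0.3] op 0.0688 t 21.95
shift cm [26.79 13.56 -1.7 ] ('roll', np.float64(-48.95))
```

View pics/t14.png

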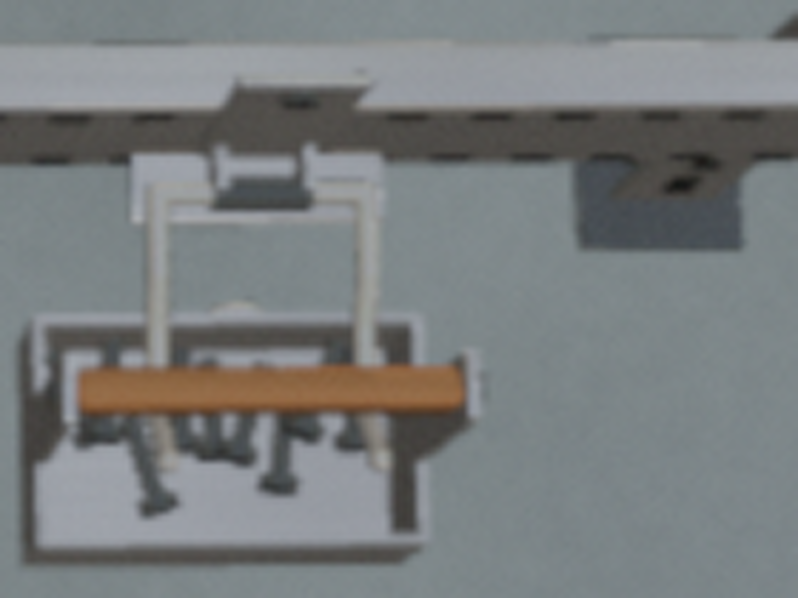

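View pics/s14.png

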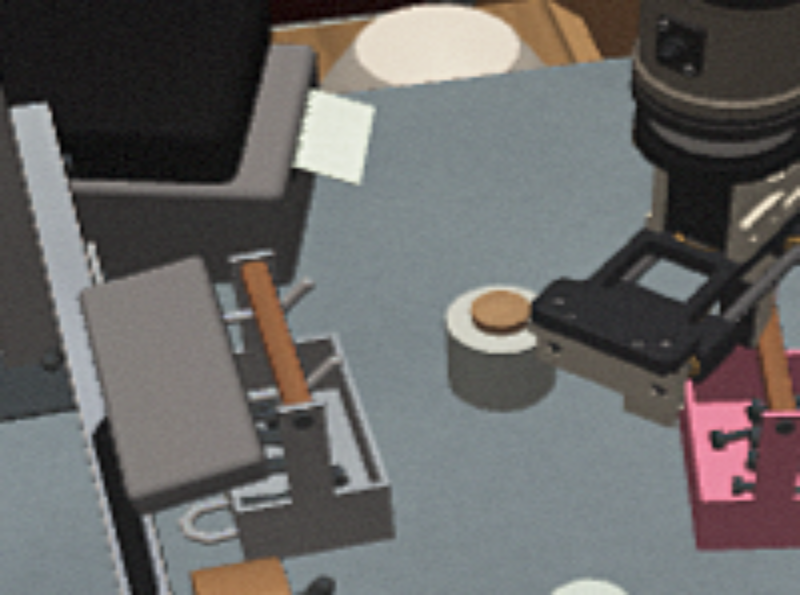

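View pics/top14.png

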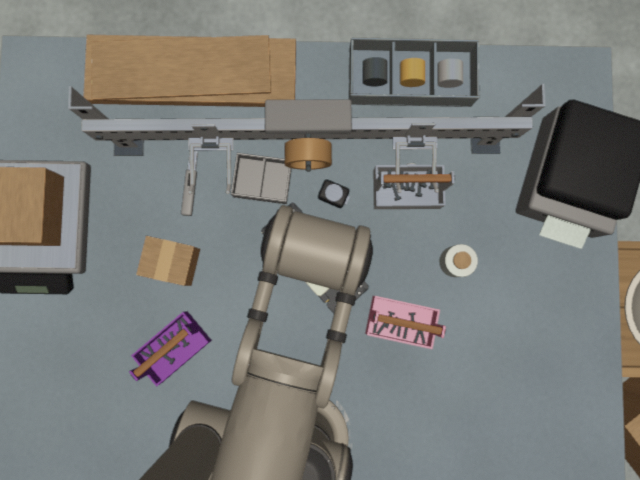

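The caddy hangs on hook_2, level and let go, with the bar at (271,388) across both arms. Next I'll turn the jaws along the rail and go to hook_1's left arm.

```bash
python3 -m crank '{"xyz":[[0,0,0],[0,0,0],[0,0,0],[0,0,0],[0,0,0],[0,0,0],[1.5,0,4],[1.5,0,4],[2,0,4],[2.5,0,4.0],[2.8,0,4.0],[2.8,0,4],[2.8,0,1],[0,2,0],[0,2,0],[0,0,0],[0,0,0]],"roll":[-8.2,-8.2,-8.2,-8.2,-8.2,-8.0,0,0,0,0,0,0,0,0,0,0,0]}' -0.1 20
python3 - <<'E'
from h import *
import cv2
go([.547,.2335,.180],.027)
cv2.imwrite('pics/wr15.png',robot.read_camera('wrist')[:,:,::-1])
E
```

```text
time: 23.75
tool_pos: [0.5443, 0.2347, 0.2893]
tool_rot: [-1.571, 0.001, 0.025]
contact_force: [-0.1, -0.3, 0.3]
opening: 0.0506
pos [0.5443 0.2347 0.2893] rot [-1.571e+00  1.000e-03  2.500e-02] f [-0.1 -0.3  0.3] op 0.0506 t 23.75
shift cm [ 0.27 10.93 -0.12] ('roll', np.float64(-0.11))
```

View pics/wr15.png

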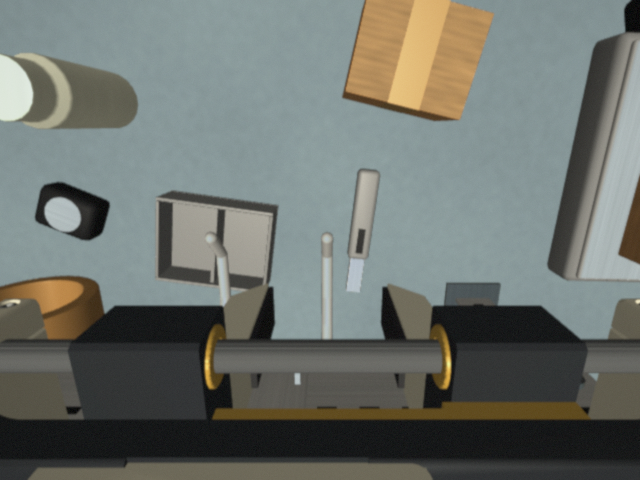

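```bash
python3 -m crank '{"xyz":[[0.2,3,0],[0,3,0],[0,2.5,0],[0,1.5,0],[0,0.9,0],[0,0,0]],"roll":[0,0,0,0,0,0]}'
python3 -m crank '{"xyz":[[0,0,0],[0,0,0],[0,0,0],[0,0,0],[0,0,0],[0,0,0],[0,0,0],[0,0,0]],"roll":[0,0,0,0,0,0,0,0]}' 1 15
python3 - <<'E'
from h import *
import cv2
go([.547,.2335,.180],.027)
cv2.imwrite('pics/s16.png',cv2.resize(robot.read_camera('scene')[220:420,200:400,::-1],None,fx=3,fy=3))
E
```

```text
time: 24.4
tool_pos: [0.5457, 0.2352, 0.1804]
tool_rot: [-1.571, 0.0, 0.026]
contact_force: [-0.1, -0.7, 0.0]
opening: 0.051
time: 25.2
tool_pos: [0.5456, 0.2342, 0.1805]
tool_rot: [-1.573, 0.0, 0.026]
contact_force: [0.2, -5.1, 2.1]
opening: 0.0076
pos [0.5456 0.2342 0.1805] rot [-1.573  0.     0.026] f [ 0.2 -5.1  2.1] op 0.0076 t 25.2
shift cm [ 0.14  0.05 -0.07] ('roll', np.float64(-0.03))
```

View pics/s16.png

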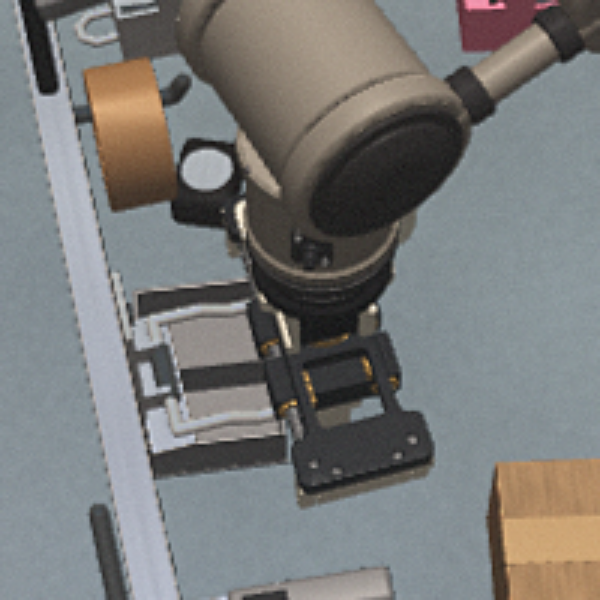

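```bash
python3 -m crank '{"xyz":[[0.1,-1.2,0],[0.3,-1.2,0],[0.4,-1.1,0],[0.6,-1.1,0],[0.7,-1.0,0],[0.8,-0.9,0],[0,0,0]],"roll":[0,0,0,0,0,0,0]}'
python3 -m crank '{"xyz":[[1.0,-0.8,0],[1.1,-0.6,0],[1.1,-0.4,0],[1.2,-0.3,0],[0.8,-0.1,0],[0,0,0],[0,0,0]],"roll":[0,0,0,0,0,0,0]}'
python3 - <<'E'
from h import *
import cv2
go([.631,.236,.267],.027)
cv2.imwrite('pics/s17.png',cv2.resize(robot.read_camera('scene')[220:420,200:400,::-1],None,fx=3,fy=3))
E
```

```text
time: 25.95
tool_pos: [0.5746, 0.2349, 0.2467]
tool_rot: [-1.573, 0.001, 0.026]
contact_force: [-3.1, -6.5, 1.6]
opening: 0.0078
time: 26.65
tool_pos: [0.627, 0.2362, 0.2691]
tool_rot: [-1.573, -0.001, 0.026]
contact_force: [0.2, -6.8, 3.5]
opening: 0.0077
pos [0.627  0.2362 0.2691] rot [-1.573e+00 -1.000e-03  2.600e-02] f [ 0.2 -6.8  3.5] op 0.0077 t 26.65
shift cm [ 0.4   0.21 -0.03] ('roll', np.float64(-0.08))
```

View pics/s17.png

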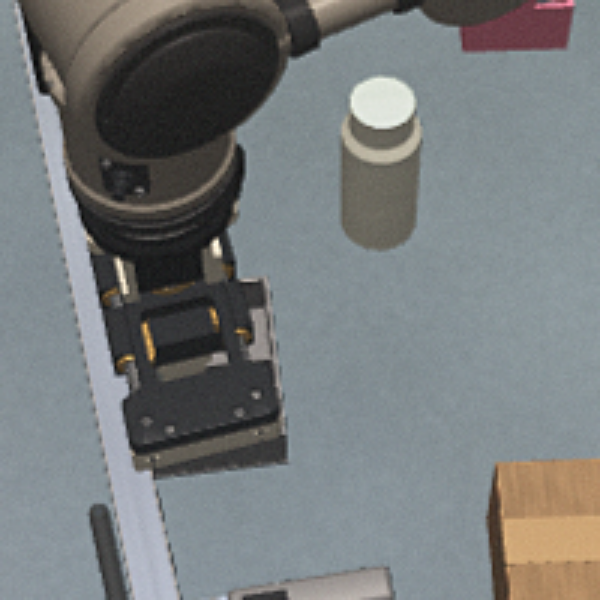

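```bash
python3 -m crank '{"xyz":[[0.4,0,0],[0.3,0,0],[0,0,0],[0,0,0]],"roll":[0,0,0,0]}'
python3 -m crank '{"xyz":[[0.3,0,0],[0,0,0],[0,0,0]],"roll":[0,0,0]}'
```

```text
time: 27.1
tool_pos: [0.6336, 0.2363, 0.2692]
tool_rot: [-1.573, -0.001, 0.026]
contact_force: [-0.8, -6.8, 4.0]
opening: 0.0072
time: 27.4
tool_pos: [0.6365, 0.2364, 0.2691]
tool_rot: [-1.573, -0.001, 0.026]
contact_force: [-1.1, -6.6, 3.6]
opening: 0.0075
```

```bash
python3 -m crank '{"xyz":[[0.3,0,0],[0,0,0],[0,0,0]],"roll":[0,0,0]}'
python3 -m crank '{"xyz":[[0.3,0,0],[0,0,0],[0,0,0]],"roll":[0,0,0]}'
```

```text
time: 27.7
tool_pos: [0.6379, 0.2364, 0.269]
tool_rot: [-1.573, 0.003, 0.026]
contact_force: [-8.4, -8.0, 4.6]
opening: 0.0078
time: 28.0
tool_pos: [0.6379, 0.2364, 0.269]
tool_rot: [-1.574, 0.01, 0.026]
contact_force: [-21.4, -8.9, 8.2]
opening: 0.0076
```

```bash
python3 -m crank '{"xyz":[[0,0,0],[0,0,0],[0,0,0],[0,0,0],[-0.6,0,0],[-0.2,-3,0],[0,-3,0],[-2,-3,0],[-4,0,-2],[-5,0,-4],[-4,0,-4.5],[0,0,-4.5],[0,0,-4.5],[0,0,0],[0,0,0]],"roll":[0,0,0,0,0,0,0,0,0,0,0,0,0,0,0]}' -0.1 20
python3 - <<'E'
from h import *
import cv2
np.set_printoptions(precision=4,suppress=True)
go([.55,.196,.27],.027)
t=robot.read_camera('top');cv2.imwrite('pics/t18.png',cv2.resize(t[110:215,160:300,::-1],None,fx=5.7,fy=5.7,interpolation=2))
cv2.imwrite('pics/top18.png',t[:,:,::-1])
s=robot.read_camera('scene');cv2.imwrite('pics/s18.png',cv2.resize(s[220:420,200:400,::-1],None,fx=3,fy=3,interpolation=2))
E
```

```text
time: 29.5
tool_pos: [0.5072, 0.0551, 0.3582]
tool_rot: [-1.57, -0.001, 0.024]
contact_force: [0.4, 0.3, 0.5]
opening: 0.0505
pos [0.5072 0.0551 0.3582] rot [-1.57  -0.001  0.024] f [0.4 0.3 0.5] op 0.0505 t 29.5
shift cm [ 4.63  8.82 13.98] ('roll', np.float64(-0.15))
```

View pics/t18.png

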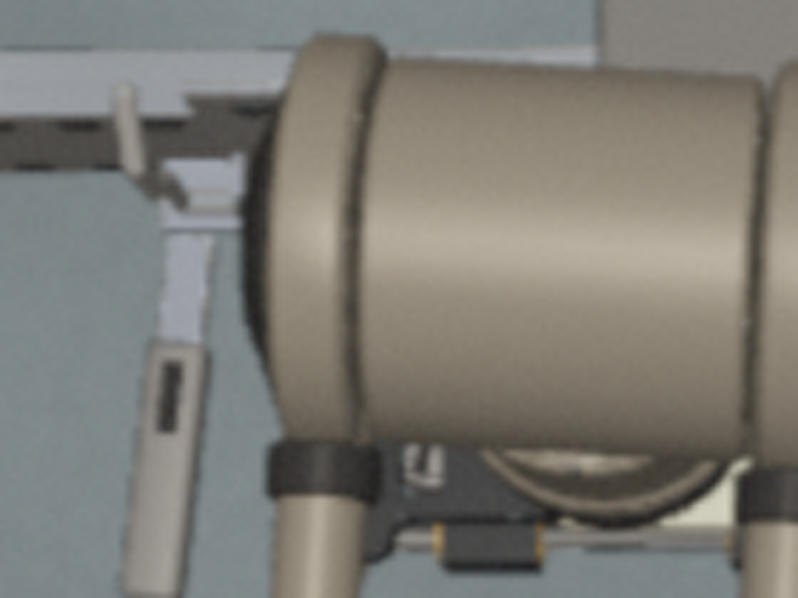

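View pics/s18.png

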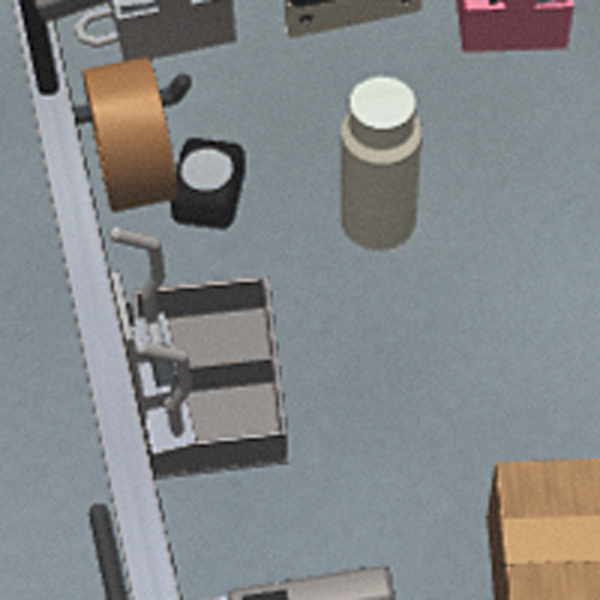

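View pics/top18.png

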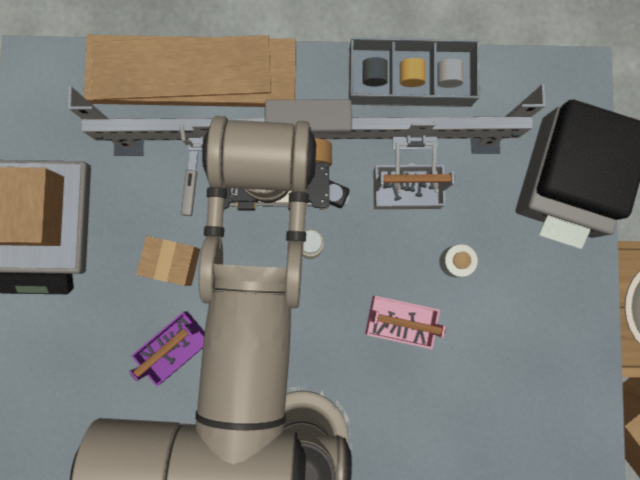

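Run:
```python
from h import *
np.set_printoptions(precision=4,suppress=True)
S=lambda x,y:('scene',200+x/3-.33,220+y/3-.33)
print('tip',tri(T1(125,92),S(140,348)))
print('bend',tri(T1(133,175),S(187,354)))
print(atz(*T1(125,92),.300))
```

```text
tip (array([0.6465, 0.2361, 0.3011]), np.float64(0.0020691211153120725))
bend (array([0.6222, 0.2361, 0.2845]), np.float64(0.0015163873945121839))
[0.6458 0.2367 0.3   ]
```

The tip triangulates to 13 mm behind the hinge and 100 mm above it, which means flat. The earlier stop could have been a finger on the plate, so I'll check with a push from the front, fingers shut.

```bash
python3 -m crank '{"xyz":[[0,0,4.5],[0,0,4.5],[0,0,4.5],[0,0,4.5],[2,0,0.6],[2.5,0,0],[2.5,0,0],[0,-0,0]],"roll":[0,0,0,0,0,0,0,0]}' 1 20
python3 -c "
from h import *
go([.595,.243,.265],.027)"
```

```text
time: 30.4
tool_pos: [0.5734, 0.2453, 0.3555]
tool_rot: [-1.571, 0.002, 0.029]
contact_force: [-0.5, 0.3, -0.4]
opening: 0.0004
pos [0.5734 0.2453 0.3555] rot [-1.571  0.002  0.029] f [-0.5  0.3 -0.4] op 0.0004 t 30.4
shift cm [ 2.15  9.05 -0.29] ('roll', np.float64(0.09))
```

```bash
python3 -m crank '{"xyz":[[0,3,0],[0,3,0],[0,2.5,0],[1.5,0,0],[0.8,0,0],[0.5,0,0],[0,0,0]],"roll":[0,0,0,0,0,0,0]}'
python3 -m crank '{"xyz":[[0.4,0,0],[0.4,0,0],[0,0,0]],"roll":[0,0,0]}'
python3 -m crank '{"xyz":[[0.3,0,0],[0.3,0,0],[0,0,0]],"roll":[0,0,0]}'
```

```text
time: 31.1
tool_pos: [0.6005, 0.2449, 0.273]
tool_rot: [-1.57, -0.001, 0.027]
contact_force: [-0.2, 0.3, 0.3]
opening: 0.0004
time: 31.4
tool_pos: [0.6084, 0.2445, 0.2725]
tool_rot: [-1.571, -0.0, 0.027]
contact_force: [0.3, 0.2, -0.0]
opening: 0.0006
time: 31.7
tool_pos: [0.6113, 0.2447, 0.2725]
tool_rot: [-1.571, 0.007, 0.027]
contact_force: [-12.5, -1.0, 4.8]
opening: 0.0008
```

The front push meets a hard stop at once: 12.5 N with no travel, where the hinge would slip at about 2 N. The arms are fully flat. I'll back away and make the last checks.

```bash
python3 -m crank '{"xyz":[[-1,0,0],[-3,0,0],[-4,-3,0],[-4,-4,0],[-4,-3,0],[-4,0,0],[0,0,4],[0,0,4],[0,0,0],[0,0,0],[0,0,0]],"roll":[0,0,0,0,0,0,0,0,0,0,0]}'
python3 - <<'E'
from h import *
import cv2
go([.4,.3,.35],.027)
cv2.imwrite('pics/top20.png',robot.read_camera('top')[:,:,::-1])
cv2.imwrite('pics/s20.png',robot.read_camera('scene')[:,:,::-1])
E
```

```text
time: 32.8
tool_pos: [0.4168, 0.3188, 0.3677]
tool_rot: [-1.571, 0.0, 0.026]
contact_force: [-0.4, -1.1, -0.0]
opening: 0.0004
pos [0.4168 0.3188 0.3677] rot [-1.571  0.     0.026] f [-0.4 -1.1 -0. ] op 0.0004 t 32.8
shift cm [-1.73  1.77 -1.83] ('roll', np.float64(-0.04))
```

View pics/top20.png

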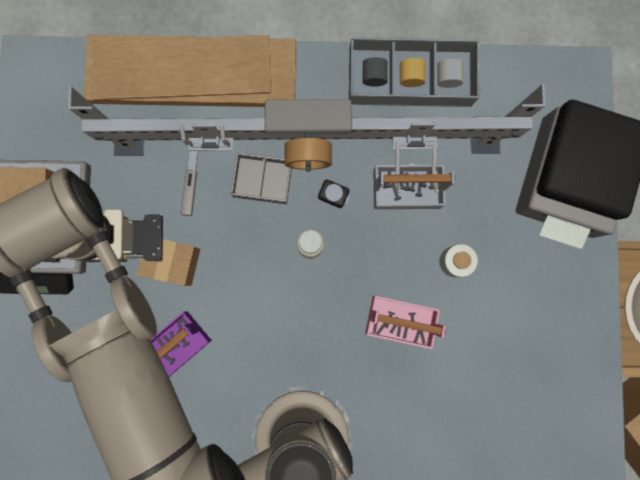

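View pics/s20.png

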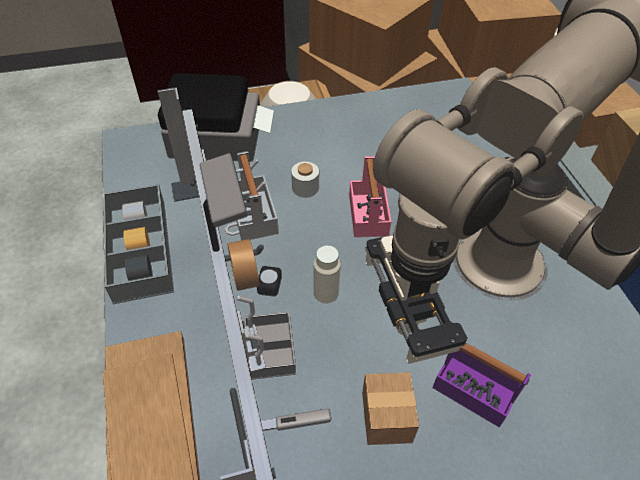

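The caddy hangs on hook_2 at (413,180), hook_1's tips are up at (184,133) and (225,133), and the bystanders are where they started. I'm handing in.

```bash
python3 -c "
from h import *
c=lambda x:x
print(tri(T2(271,388),('scene',180+275/4,80+325/3.5)))
print(robot.hand_in())"
```

```text
(array([ 0.57012289, -0.22809701,  0.21596471]), np.float64(0.001499720264089579))
the job is handed in; nothing more can be done
None
```

The caddy now hangs by its bar on hook_2, let go, and hook_1 is folded up flat. I handed the job in at about 33 s; the hand-in reports no verdict.

**What I did:**
- I gripped one rod of hook_2 and swung the arms down until they met the stop at 16 N.
- I gripped the caddy's bar from its outer side so the gripper's body stayed clear of the plate. I then lifted it, carried it round the tape roll and lamp, and lowered it to the foot of hook_2's dips while still held.
- After easing the jaws open, I swung hook_1's arms up.

**Last checks:**
- **Caddy:** the cameras put the bar about 73 mm out from the hinge and within 1–3 mm of the hook's middle. It looked level in the pictures, and the tool read no force after release.
- **Bar height:** my triangulation put the bar's top face 16 mm above the hinge, so its centre is about 8 mm up. The seat is nominally at 4 mm; 8 mm is within the limit, and the few millimetres' difference is about as good as the pixel reading.
- **hook_1:** the tip measured about 13 mm behind the hinge and 100 mm above it, which is flat. A push from the front met a hard stop at once (12.5 N, no travel).
- **hook_2:** I did not re-measure its arm angle after hanging the caddy, but it looked fully down in the last pictures.
- **Bystanders:** none shows any movement between the first and last pictures.

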